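Close the large caramel frame

TASK

Two steel confectioner's frames stand on the marble, each with its hinged bar swung open. Swing the hinged bar of the larger frame fully shut, so that it closes the frame's open side ready for pouring. Leave the smaller frame's bar standing open as it is.

Things in the scene. Friction and masses are not known exactly. Their poses are not given: they have to be found in the camera images.
- large_gate (a joint): Hinge of the larger frame's swinging bar, rad: 0 = fully shut against its stop; starts open at 0.55 to 1.0, other stop at 1.4. From above it shuts anticlockwise. Stiff, stays where left: 0.35 N m, about 2 N at the free end. Bar: plain steel, 20 mm wide and 20 mm high, flat on the marble, hinged at the left end (seen from the robot) of the frame's open side, under a small dark strap.
- large_gate_hinge (a point): On the upright hinge axis of the larger frame's bar, 10 mm above the marble. Axes of the frame: -x points square out of its open side (roughly to the robot), -y from the hinge along the open side to where the bar's free end belongs, z up. Frame: steel rectangle of the same 20 mm bar, 200 x 150 mm outside when shut, fixed to the bench, left or right of the smaller frame.
- large_gate_end (a point): Centre of the free end face of the larger frame's swinging bar, 10 mm above the marble, 190 mm from the hinge axis along the bar's centre line. Axes turn with the bar: y points back to the hinge, -x square off the bar's outer side, the side to push on; z up.
- small_gate_end (a point): The same point on the swinging bar of the smaller frame, made alike but 120 x 100 mm outside, its bar 110 mm from hinge axis to free end. To be left as it is.

How it is judged (in metres and radians):
At the end, for the whole second after the job is handed in: The larger frame's bar is shut to within 0.12 rad (about 7 degrees, 23 mm at its free end) and at rest, and the free end of the smaller frame's bar is within 15 mm of where it started (value of joint large_gate below 0.12 rad and velocity of joint large_gate between -0.05 and 0.05 rad/s and distance of small_gate_end from where it was at the start of the episode below 0.015 m); the robot touches nothing.
It fails at once if the smaller frame's bar is swung (its free end moved more than 15 mm) (distance of small_gate_end from where it was at the start of the episode above 0.015 m).
It also fails if it takes over 35 s, if anything falls off the work surface, if the arm or the gripper's body presses on something with over 40 N, if the wrist force passes 120 N, or if a joint passes its speed limit or range.

ROBOT

A 7-joint arm with a two-finger parallel gripper is mounted at the origin on the work surface. World frame = base frame: x ahead of the robot, y to its left, z up, the work surface at z = 0. Lengths are in m, angles in degrees, forces in N, time in s.
With the tool pointing down it reaches from about 0.4 to 0.875 m from the base axis. Payload 6.5 kg.
Tool frame: the origin (TCP) lies midway between the tips of the shut fingers; the grasp point (between the pads) lies 19 mm behind it; x points along the fingers, z is the direction in which the jaws open and shut, and the axes are right-handed (so a half turn about x gives the same grasp; the last joint's range is limited). The gripper opens to 88 mm and grips with 3 to 60 N. Pads are 18 mm wide; open, the fingers measure 123 mm over their backs; the gripper's body (75 mm by 187 mm) begins 45 mm behind the grasp point.
Start: joints at [64.16, 30.733, -0.252, 88.115, 0.149, 61.152, -4.079], TCP at [0.244, -0.602, 0.239] pointing down, gripper open.
Joint ranges: [-154.64, 154.64], [-21.42, 123.67], [-72.66, 72.17], [13.99, 137.28], [-74.86, 254.86], [10.95, 109.41], [-158.01, 158.01]. Speed limits (degrees/s): [136.94, 136.94, 180, 180, 180, 180, 180].

INTERFACE

Orientations are given as [roll, pitch, yaw] about the fixed x, y, z axes, in that order (R = Rz(yaw) Ry(pitch) Rx(roll)).
In Python, from station import robot gives the robot as it stands. The module is installed in compiled form; this text tells all that it offers.
- The arm moves only by the tool apply_moves, never from a script. Its argument "plan" is a list that holds one entry, the list of rows, each a list of 7 numbers: the opening, from 0 (shut) to 1 (fully open), then the shift along the tool's x, y, z in m, then the turn, a rotation vector about the tool's x, y, z in degrees. In form: [[[jaw, tx, ty, tz, wx, wy, wz], ...]]. A call has 1 to 12 rows; each row is the pose to reach, as a shift and turn from the pose measured when the call began, along the tool's axes at that moment; what a row does not reach only later rows make up. A row lasts 1/12 s, in which the tool goes at most 41.7 mm and 7.16 degrees, less where a joint would pass 70% of its speed; a pose out of reach is approached as far as the arm can. A call with a gripper value outside its range is refused whole. The fingers move at their own pace and stop on an object; "force" is the grip in N (left out, the last holds). Time passes only in rows, so rows that repeat a pose let the fingers close. It gives the time, the measured TCP pose, the force and the opening at its end, in the units of the state.
- robot.state(): the state, without advancing time (a new reading comes with each control period).
- robot.get_image(name): name is "scene" or "top" or "wrist"; returns the picture (384x512x3 uint8, red, green, blue); there is no depth.
- robot.get_calibration(name): a dict with "K" (3x3 intrinsics, pixels), "world_to_cam" (4x4, takes a point from world to camera coordinates). Camera axes: x right, y up, looking along -z (the intrinsics and any distortion apply to the point x, -y, -z); pixel columns grow to the right and rows downward; lengths in m; the calibration is good to about 2 mm. A picture is of the moment at which its call begins: read the wrist's pose just before it. get_calibration takes no time and is no camera call; for the wrist camera it gives the pose at the moment of the call.
- robot.job_done(): hands the job in, once; it reports no verdict.
The state is a dict: "clock": time; "q": joint angles; "joint_velocities": joint speeds; "effort": joint torques, N m; "ee_pos": TCP position; "ee_rot": TCP orientation; "wrist_force": force on the tool from outside, world axes, zero at the start; "torque": the same for the moment, N m; "finger_gap": finger opening in m.
Only numpy, scipy, OpenCV 4.12 (cv2) and the standard library are available. Lean on these libraries where they do the work, as an engineer would, in place of code of your own. Each camera call takes 0.05 s, during which the arm holds its last target.

## Working session

There is one attempt and no reset: what is moved stays moved. The work goes in short steps, Python scripts to look and compute and a tool call to move; the robot and the scene stay as the last step left them, time stands still between calls to the robot, and variables do not carry over. Pictures are saved under pics/ and viewed, and the job is handed in when it is done.

Besides the shell and the picture viewer there is one more tool, called as name(argument=value, ...) on one line, values as JSON. apply_moves: Moves the arm, as the interface text tells. Its arguments: {"type":"object","properties":{"plan":{"type":"array"},"force":{"type":"number"}},"required":["plan"]}

```bash
mkdir -p pics
python3 - <<'E'
from station import robot
import cv2
s=robot.state(); print(s)
for n in ["top","scene"]:
    im=robot.get_image(n); cv2.imwrite(f"pics/{n}0.png",im[:,:,::-1]); c=robot.get_calibration(n); print(n,c)
E
```

```text
{'clock': 0.0, 'q': array([64.16174582, 30.77781369, -0.25405062, 88.16885267,  0.15018101,
       61.15201456, -4.07920392]), 'joint_velocities': array([-0.02189522, -0.00755575, -0.14675762, -0.08293994, -0.0006746 ,
       -0.06773825,  0.08733306]), 'effort': array([ 7.91383227e-04, -5.70985472e+01,  9.90778618e-01, -2.51599449e+01,
       -5.63558866e-02,  1.79960090e-02,  2.05780102e-04]), 'ee_pos': array([ 0.24372084, -0.60192795,  0.23784811]), 'ee_rot': array([-175.09397525,   89.90163802,  116.95603007]), 'wrist_force': array([ 0.37436487,  0.08984934, -0.17178047]), 'torque': array([-0.03048216,  0.05585132,  0.01404984]), 'finger_gap': 0.08780294446980941}
top {'K': array([[415.72677947,   0.        , 262.72313266],
       [  0.        , 415.72677947, 194.91483315],
       [  0.        ,   0.        ,   1.        ]]), 'world_to_cam': array([[ 0.02291778, -0.99973293, -0.00297533, -0.0376111 ],
       [ 0.98344059,  0.02200893,  0.17988945, -0.55912775],
       [-0.17977593, -0.00704873,  0.98368233, -0.83457779],
       [ 0.        ,  0.        ,  0.        ,  1.        ]])}
scene {'K': array([[467.80802854,   0.        , 258.07428486],
       [  0.        , 467.80802854, 184.5266359 ],
       [  0.        ,   0.        ,   1.        ]]), 'world_to_cam': array([[ 0.46312594,  0.88616033, -0.01530445, -0.24970829],
       [-0.75580378,  0.40389991,  0.5153887 ,  0.41611549],
       [ 0.46289849, -0.22712272,  0.85681985, -1.48953467],
       [ 0.        ,  0.        ,  0.        ,  1.        ]])}
```

View pics/top0.png

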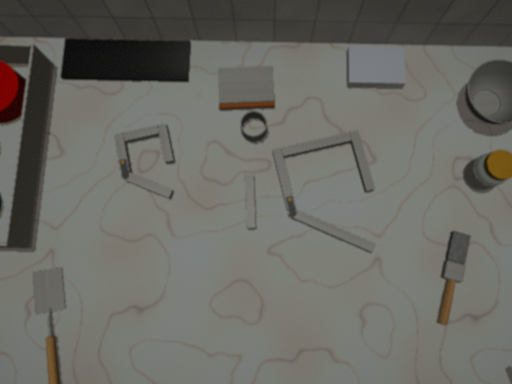

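View pics/scene0.png

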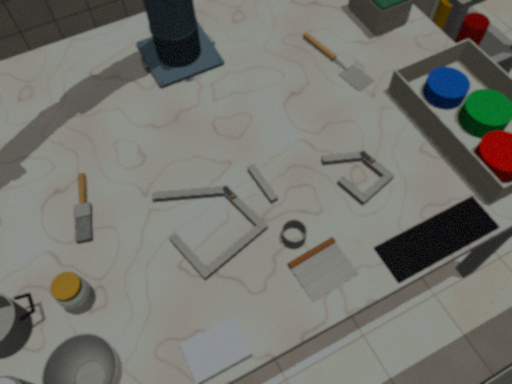

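The top view shows the large frame with its hinge strap near (292,208), its bar's free end near (373,248) and the right arm's tip near (370,190). The small frame is on the left, at 115–175, 125–198. I'll measure these points next.

```bash
cat > h.py <<'E'
import numpy as np
def ray(c,uv,z):
    K=c["K"];T=c["world_to_cam"];R=T[:3,:3];t=T[:3,3]
    d=np.linalg.inv(K)@[uv[0],uv[1],1]; d=R.T@np.array([d[0],-d[1],-d[2]]); o=-R.T@t
    return o+d*(z-o[2])/d[2]
E
python3 - <<'E'
import cv2,numpy as np
from h import ray
from station import robot
c=robot.get_calibration("top"); s=robot.get_calibration("scene")
for n,p in dict(hinge=(292,209),end=(373,247),rtip=(370,190),rback=(355,133),lback=(276,152),sh=(125,176),send=(172,195)).items(): print(n,ray(c,p,.02).round(4))
for n,p in dict(hinge=(230,192),end=(153,196),rtip=(174,237)).items(): print('scene',n,ray(s,p,.02).round(4))
im=cv2.imread("pics/top0.png")[120:270,255:405]; cv2.imwrite("pics/crop0.png",cv2.resize(im,(600,600),interpolation=cv2.INTER_CUBIC))
E
```

```text
hinge [ 0.5355 -0.0895  0.02  ]
end [ 0.4568 -0.2647  0.02  ]
rtip [ 0.5818 -0.2612  0.02  ]
rback [ 0.7126 -0.2304  0.02  ]
lback [ 0.6641 -0.0523  0.02  ]
sh [0.6014 0.2826 0.02  ]
send [0.5608 0.1753 0.02  ]
scene hinge [ 0.5447 -0.0839  0.02  ]
scene end [ 0.4624 -0.2633  0.02  ]
scene rtip [ 0.5945 -0.2594  0.02  ]
```

View pics/crop0.png

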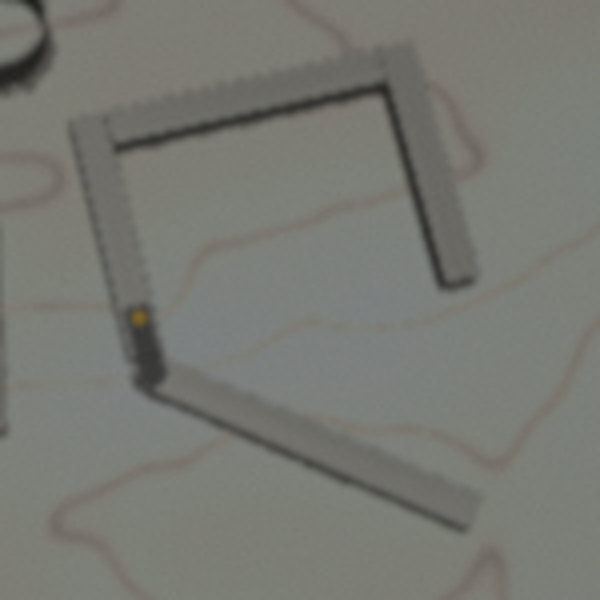

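Run:
```python
import numpy as np
from h import ray
from station import robot
c=robot.get_calibration("top")
P=lambda x,y:ray(c,(255+(x+.5)/4-.5,120+(y+.5)/4-.5),.02)[:2]
LB,RB,RT=P(70,122),P(410,43),P(478,278)
eI,eO,hO=P(482,495),P(466,523),P(152,386)
print("back len",np.linalg.norm(LB-RB),"right side",np.linalg.norm(RB-RT))
y=(LB-RB)/np.linalg.norm(LB-RB); x=np.array([y[1],-y[0]])
print("x",x,"y",y, "sideangle",np.degrees(np.arctan2(*(RB-RT)[::-1])),np.degrees(np.arctan2(x[1],x[0])))
print(LB,RB,RT)
hinge=LB-x*.140-y*.010
E=(eI+eO)/2
print("hinge pred",hinge,"strap end",P(150,378),"end",E,"dist",np.linalg.norm(E-hinge),"w",np.linalg.norm(eI-eO))
d=(E-hinge); a=np.degrees(np.arctan2(d[1],d[0]));ash=np.degrees(np.arctan2(-y[1],-y[0]))
print("bar ang",a,"shut ang",ash,"open rad",np.radians(ash-a), "shut end",hinge-y*.19)
```

```text
back len 0.1983498751467222 right side 0.1394788109237727
x [0.9668194  0.25546084] y [-0.25546084  0.9668194 ] sideangle 14.564280585035027 14.80089370041622
[ 0.66826052 -0.04350667] [ 0.71893115 -0.23527517] [ 0.58393433 -0.27034936]
hinge pred [ 0.53546041 -0.08893938] strap end [ 0.52420889 -0.08993442] end [ 0.45705404 -0.26500653] dist 0.19273609237628506 w 0.01764308103525686
bar ang -114.00440755450947 shut ang -75.19910629958378 open rad 0.6772802741267409 shut end [ 0.58399797 -0.27263506]
```

```bash
cat >> h.py <<'E'
from scipy.spatial.transform import Rotation as Ro
H=np.array([.5355,-.089]); SH=-75.2
def target(th,r,off,z,sgn=1):
    a=np.radians(SH)-th; d=np.array([np.cos(a),np.sin(a)]); n=np.array([d[1],-d[0]]) # outward (to robot)
    p=np.r_[H+r*d+off*n,z]; zt=sgn*np.r_[d,0]; xt=np.array([0,0,-1.]); R=np.c_[xt,np.cross(zt,xt),zt]
    return p,R
def delta(s,p,R):
    R0=Ro.from_euler('xyz',s['ee_rot'],degrees=True).as_matrix()
    return (R0.T@(p-s['ee_pos'])).round(4), Ro.from_matrix(R0.T@R).as_rotvec(degrees=True).round(2)
E
python3 - <<'E'
from h import *
from station import robot
s=robot.state(); print(Ro.from_euler('xyz',s['ee_rot'],degrees=True).as_matrix().round(3))
for sg in (1,-1):
  for th,off,z in ((.677,.045,.12),(.677,.045,.011),(0,.019,.011)):
    p,R=target(th,.15,off,z,sg); print(p.round(3),delta(s,p,R))
E
```

```text
[[-0.001  0.927  0.375]
 [ 0.001  0.375 -0.927]
 [-1.    -0.    -0.002]]
[ 0.433 -0.208  0.12 ] (array([ 0.1183,  0.3238, -0.294 ]), array([ 4.604e+01, -8.000e-02,  4.000e-02]))
[ 0.433 -0.208  0.011] (array([ 0.2273,  0.3238, -0.2938]), array([ 4.604e+01, -8.000e-02,  4.000e-02]))
[ 0.555 -0.239  0.011] (array([ 0.2272,  0.4252, -0.2192]), array([ 7.25, -0.09,  0.01]))
[ 0.433 -0.208  0.12 ] (array([ 0.1183,  0.3238, -0.294 ]), array([-1.3396e+02, -5.0000e-02, -1.0000e-01]))
[ 0.433 -0.208  0.011] (array([ 0.2273,  0.3238, -0.2938]), array([-1.3396e+02, -5.0000e-02, -1.0000e-01]))
[ 0.555 -0.239  0.011] (array([ 0.2272,  0.4252, -0.2192]), array([-1.7275e+02, -2.0000e-02, -1.3000e-01]))
```

apply_moves(plan=[[[0,0.01,0.03,-0.027,4,0,0],[0,0.02,0.06,-0.054,8,0,0],[0,0.03,0.09,-0.081,12,0,0],[0,0.04,0.12,-0.108,16,0,0],[0,0.05,0.15,-0.135,21,0,0],[0,0.06,0.18,-0.162,25,0,0],[0,0.07,0.21,-0.19,30,0,0],[0,0.08,0.24,-0.217,34,0,0],[0,0.09,0.27,-0.244,38,0,0],[0,0.1,0.3,-0.272,42,0,0],[0,0.118,0.324,-0.294,46,0,0],[0,0.118,0.324,-0.294,46,0,0]]], force=30)

```text
clock: 1.1
ee_pos: [0.4353, -0.1994, 0.1179]
ee_rot: [-129.1, 89.6, 117.4]
wrist_force: [-1.1, 0.7, -0.3]
finger_gap: 0.0103
```

Run:
```python
from h import *
from station import robot
import cv2
s=robot.state(); print(s)
p,R=target(.677,.15,.045,.011); print(delta(s,p,R))
cv2.imwrite("pics/w1.png",robot.get_image("wrist")[:,:,::-1])
cv2.imwrite("pics/t1.png",robot.get_image("top")[:,:,::-1])
```

```text
{'clock': 1.1, 'q': array([ 17.24792836,  25.11032984,   2.63866766, 118.66103686,
        -2.32971767,  36.56260966, -92.01366925]), 'joint_velocities': array([ 5.08934096, -1.69407105,  3.71636158, -1.03439405,  2.06286288,
        3.41810337, 11.19440635]), 'effort': array([-1.19113438e+00, -4.33685553e+01,  2.16293491e+00, -1.73694366e+01,
       -1.94530177e-03, -7.05095530e-01, -1.90272890e+00]), 'ee_pos': array([ 0.43531772, -0.19938614,  0.11790104]), 'ee_rot': array([-129.07690799,   89.60657669,  117.39398744]), 'wrist_force': array([-1.13356257,  0.68429152, -0.31832824]), 'torque': array([ 0.11454635,  0.06986948, -0.03958386]), 'finger_gap': 0.010253288630716862}
(array([0.1069, 0.0022, 0.0089]), array([ 0.46, -0.25,  0.31]))
```

View pics/w1.png

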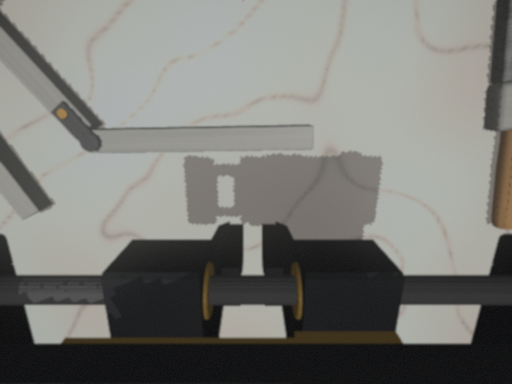

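View pics/t1.png

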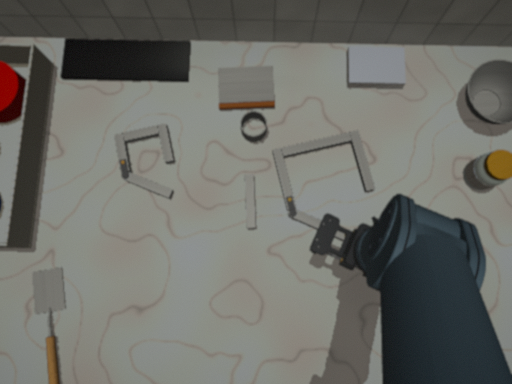

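The wrist view shows the bar horizontal from the hinge at (90,142) to the free end at (312,137), parallel to the jaw axis. The fingers are below it, near x=255, on the outer side, so I can descend.

apply_moves(plan=[[[0,0.03,0.002,0.009,0.5,0,0],[0,0.06,0.002,0.009,0.5,0,0],[0,0.085,0.002,0.009,0.5,0,0],[0,0.1,0.002,0.009,0.5,0,0],[0,0.107,0.002,0.009,0.5,0,0],[0,0.107,0.002,0.009,0.5,0,0],[0,0.107,0.002,0.009,0.5,0,0]]])

```text
clock: 1.78
ee_pos: [0.4315, -0.216, 0.0131]
ee_rot: [-102.3, 89.8, 143.4]
wrist_force: [0.5, -0.5, -0.6]
finger_gap: 0.0007
```

Run:
```python
from h import *
from station import robot
import cv2
s=robot.state(); print(s['ee_pos'],s['wrist_force'],s['finger_gap'])
for th,off in ((.677,.025),(.677,.019),(.6,.019),(.5,.019),(.4,.019),(.3,.019),(.2,.019),(.1,.019),(.05,.019),(0,.019)):
    p,R=target(th,.15,off,.011); print(th,off,*delta(s,p,R))
cv2.imwrite("pics/w2.png",robot.get_image("wrist")[:,:,::-1])
```

```text
[ 0.43145313 -0.21597761  0.013134  ] [ 0.51398037 -0.52042375 -0.62601074] 0.0006770962321910923
0.677 0.025 [ 0.0021  0.0184 -0.0084] [-0.28 -0.03  0.15]
0.677 0.019 [ 0.0021  0.0244 -0.0084] [-0.28 -0.03  0.15]
0.6 0.019 [ 0.002   0.036  -0.0075] [-4.69 -0.04  0.15]
0.5 0.019 [ 0.002   0.0511 -0.0076] [-10.42  -0.05   0.15]
0.4 0.019 [ 0.002   0.0661 -0.0092] [-16.15  -0.05   0.15]
0.3 0.019 [ 0.0019  0.0809 -0.0122] [-21.88  -0.06   0.14]
0.2 0.019 [ 0.0019  0.0953 -0.0168] [-27.61  -0.07   0.14]
0.1 0.019 [ 0.0019  0.1092 -0.0228] [-33.34  -0.08   0.14]
0.05 0.019 [ 0.0018  0.1159 -0.0263] [-36.21  -0.08   0.14]
0 0.019 [ 0.0018  0.1225 -0.0301] [-39.07  -0.08   0.14]
```

View pics/w2.png

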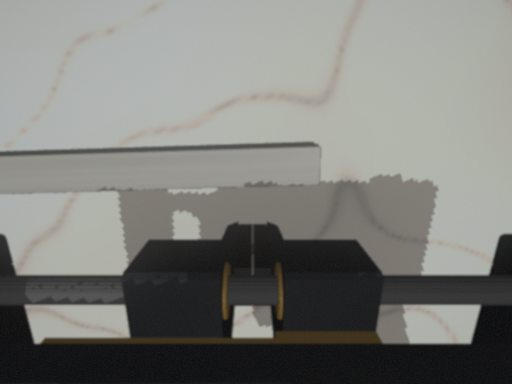

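The fingers are down on the outer side of the bar, near (253,235), with the bar at rows 145–190 and its free end at column 318. Next I push along the arc in two stages.

apply_moves(plan=[[[0,0.002,0.008,-0.006,0,0,0],[0,0.002,0.016,-0.008,0,0,0],[0,0.002,0.024,-0.008,0,0,0],[0,0.002,0.03,-0.008,-2.5,0,0],[0,0.002,0.036,-0.008,-5,0,0],[0,0.002,0.044,-0.008,-8,0,0],[0,0.002,0.051,-0.008,-10.5,0,0],[0,0.002,0.059,-0.008,-13.5,0,0],[0,0.002,0.066,-0.009,-16,0,0],[0,0.002,0.074,-0.011,-19,0,0],[0,0.002,0.081,-0.012,-22,0,0],[0,0.002,0.081,-0.012,-22,0,0]]])

```text
clock: 2.83
ee_pos: [0.5123, -0.2383, 0.0117]
ee_rot: [-168.8, 89.9, 99.1]
wrist_force: [0.1, 0.3, -0.4]
finger_gap: 0.0008
```

Run:
```python
from h import *
from station import robot
import cv2
s=robot.state(); print(s['ee_pos'],s['wrist_force'],s['finger_gap'])
for th in (.3,.2,.1,.05,0,-.03):
    p,R=target(th,.15,.019,.011); print(th,*delta(s,p,R))
cv2.imwrite("pics/w3.png",robot.get_image("wrist")[:,:,::-1])
```

```text
[ 0.5123202  -0.23825526  0.01167491] [ 0.12754472  0.31722787 -0.41467315] 0.000750264418272749
0.3 [ 0.0007 -0.0021 -0.0001] [ 0.28 -0.08  0.02]
0.2 [0.0007 0.013  0.0011] [-5.45 -0.08  0.01]
0.1 [0.0007 0.0281 0.0008] [-1.118e+01 -8.000e-02  1.000e-02]
0.05 [0.0007 0.0356 0.0001] [-1.404e+01 -8.000e-02  1.000e-02]
0 [ 0.0007  0.0431 -0.001 ] [-16.91  -0.08   0.  ]
-0.03 [ 0.0007  0.0476 -0.0018] [-18.63  -0.08   0.  ]
```

View pics/w3.png

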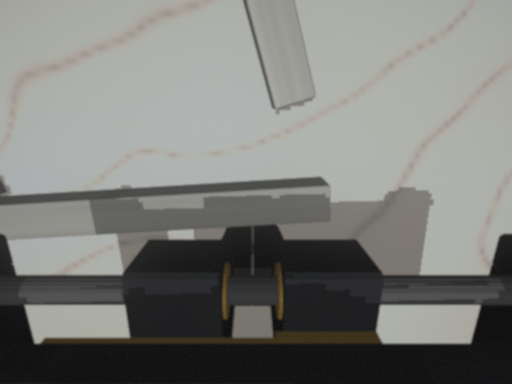

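The fingers are against the bar and it is moving with them. The frame's right arm tip is ahead, near (295,105). I'll continue slowly to nearly shut.

apply_moves(plan=[[[0,0,0.004,0,-2,0,0],[0,0,0.009,0.001,-4,0,0],[0,0,0.013,0.001,-5.5,0,0],[0,0,0.018,0.001,-7.5,0,0],[0,0,0.023,0.001,-9,0,0],[0,0,0.028,0.001,-11,0,0],[0,0,0.032,0.0,-12.5,0,0],[0,0,0.035,0,-14,0,0],[0,0,0.038,0,-15,0,0],[0,0,0.038,0,-15,0,0]]])

```text
clock: 3.72
ee_pos: [0.5479, -0.24, 0.0114]
ee_rot: [-122.4, 89.7, 160.4]
wrist_force: [-8.3, 1.0, 4.8]
finger_gap: 0.0005
```

Run:
```python
from h import *
from station import robot
import cv2
s=robot.state(); print(s['ee_pos'],s['wrist_force'],s['finger_gap'])
for th in (.05,0,-.03):
    p,R=target(th,.15,.019,.011); print(th,*delta(s,p,R))
cv2.imwrite("pics/w4.png",robot.get_image("wrist")[:,:,::-1])
```

```text
[ 0.54790416 -0.24001874  0.01136216] [-8.30313867  0.99780117  4.81422718] 0.0005431118726933812
0.05 [ 0.0004  0.0001 -0.0003] [ 0.88 -0.15  0.24]
0 [0.0003 0.0076 0.0006] [-1.99 -0.15  0.23]
-0.03 [0.0003 0.0121 0.0009] [-3.71 -0.16  0.23]
```

View pics/w4.png

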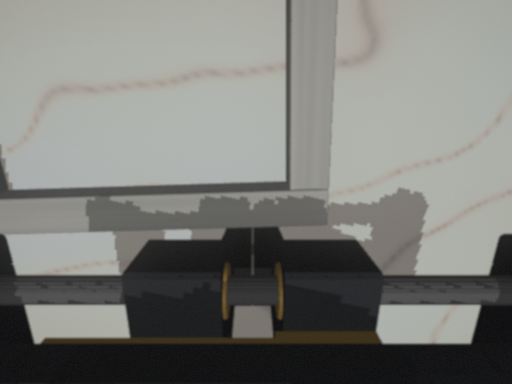

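The bar now meets the right arm at (310,190) with no visible gap. The force rose from 0 to 8 N, above the 2.3 N I'd expect from hinge friction. I'll push a little further to confirm it's on the stop.

apply_moves(plan=[[[0,0,0.001,0,-0.5,0,0],[0,0,0.002,0,-0.5,0,0],[0,0,0.002,0,-0.5,0,0],[0,0,0.002,0,-0.5,0,0]]])

```text
clock: 4.1
ee_pos: [0.548, -0.2401, 0.0113]
ee_rot: [-113.8, 89.5, 169.5]
wrist_force: [-7.3, 1.1, 5.0]
finger_gap: 0.0005
```

apply_moves(plan=[[[0,0,0.002,0,0,0,0],[0,0,0.004,0,0,0,0],[0,0,0.006,0,0,0,0],[0,0,0.006,0,0,0,0]]])

```text
clock: 4.43
ee_pos: [0.5482, -0.2402, 0.0109]
ee_rot: [-106.4, 88.9, 176.8]
wrist_force: [-16.8, -0.9, 13.8]
finger_gap: 0.0003
```

The tool moved only 0.2 mm while the force climbed to 17 N, so the bar is on its stop. Now I back off, rise and clear the view.

apply_moves(plan=[[[0,0,-0.01,0,0,0,0],[0,0,-0.025,0,0,0,0],[0,0,-0.03,0,0,0,0],[0,-0.03,-0.03,0,0,0,0],[0,-0.06,-0.03,0,0,0,0],[0,-0.09,-0.03,0,0,0,0],[0,-0.12,-0.04,0.03,0,0,0],[0,-0.15,-0.05,0.06,0,0,0],[0,-0.15,-0.06,0.09,0,0,0],[0,-0.15,-0.06,0.12,0,0,0],[0,-0.15,-0.06,0.15,0,0,0],[0,-0.15,-0.06,0.15,0,0,0]]])

```text
clock: 5.43
ee_pos: [0.5273, -0.4079, 0.1621]
ee_rot: [-85.2, 89.0, -162.3]
wrist_force: [-0.4, -1.1, -0.0]
finger_gap: 0.0003
```

Run:
```python
from station import robot
import cv2,numpy as np
s=robot.state(); print(s['ee_pos'],s['wrist_force'],np.abs(s['joint_velocities']).max())
cv2.imwrite("pics/t5.png",robot.get_image("top")[:,:,::-1])
cv2.imwrite("pics/s5.png",robot.get_image("scene")[:,:,::-1])
```

```text
[ 0.52728729 -0.40790708  0.1621066 ] [-3.59786128e-01 -1.08835803e+00 -9.24051477e-04] 5.330198540273826
```

View pics/t5.png

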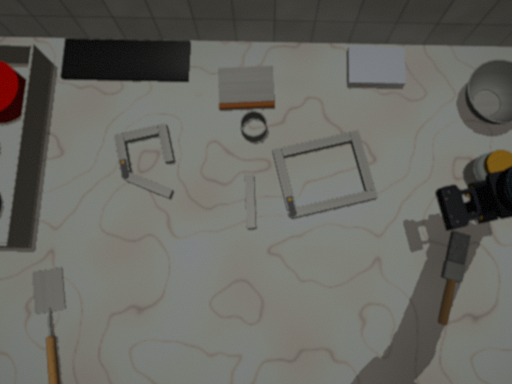

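View pics/s5.png

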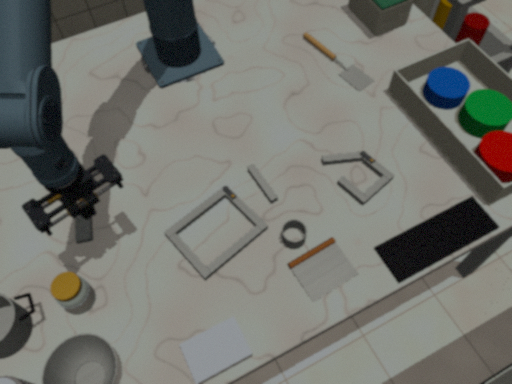

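The large frame is closed in both views: in the top view the bar runs from (292,212) to (375,195). The small bar's end is still near (172,195). I'll settle the arm, then check both with numbers.

apply_moves(plan=[[[0,0,0,0,0,0,0],[0,0,0,0,0,0,0],[0,0,0,0,0,0,0]]])

```text
clock: 5.78
ee_pos: [0.5283, -0.4001, 0.1614]
ee_rot: [-105.4, 89.0, 177.9]
wrist_force: [0.3, 0.2, -0.3]
finger_gap: 0.0001
```

Run:
```python
from station import robot
from h import *
import cv2
c=robot.get_calibration("top")
a=cv2.imread("pics/top0.png").astype(int);b=cv2.imread("pics/t5.png").astype(int)
print("small region max diff",np.abs(a-b)[115:205,105:185].max())
A,B=ray(c,(297,216.5),.02)[:2],ray(c,(374,199),.02)[:2]; d=B-A
print("bar angle",np.degrees(np.arctan2(d[1],d[0])),"shut",SH)
s=robot.state(); print(s['wrist_force'],np.abs(s['joint_velocities']).max())
robot.job_done()
```

```text
small region max diff 6
bar angle -75.85577187499753 shut -75.2
[ 0.33145055  0.20417236 -0.29428858] 0.26792929497379137
the job is handed in; nothing more can be done
```

I swung the larger frame's bar shut with the closed fingers, pushing on its outer side along the hinge arc. I then backed off, raised the arm clear and handed the job in at about 6 s.

- **Larger bar:** It reached its stop: further pushing raised the force to about 17 N sideways while the tool moved only 0.2 mm. After release, its angle in the top view was −75.9° against an expected −75.2°, a difference of about 0.01 rad. Both pictures show the frame closed.
- **Smaller bar:** The area around the smaller frame looks the same before and after in the top view, with a pixel difference of at most 6 of 255, so its bar has not moved.
- **Arm:** It was at rest about 16 cm above the bench, with wrist force near zero.
- **Disagreement:** The tool stopped about 7 mm short of where I had predicted full shut. I put this down to a small error in my hinge position or finger thickness, since the force and the pictures both show the bar shut.

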